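# Ready the embossing press for the next run

## Robot

A 6-joint arm with a two-finger parallel gripper is mounted at the origin on the work surface. World frame = base frame: x ahead of the robot, y to its left, z up, the work surface at z = 0. Lengths are in m, angles in rad, forces in N, time in s.
With the tool pointing down it reaches from about 0.3 to 1 m from the base axis. Payload 5.1 kg.
Tool frame: the origin (TCP) lies at the very end of the fingers, on their centre line; the grasp point (between the pads) lies 19 mm behind it (bot.grip_depth is the distance from the TCP to the grasp point, in m); z points along the fingers, y is the line along which they close (so a half turn about z gives the same grasp; the last joint's range is limited). The gripper opens to 95 mm and grips with 3 to 60 N. Pads are 20 mm wide; open, the fingers measure 119 mm over their backs; the gripper's body (75 mm by 180 mm) begins 59 mm behind the grasp point.
Start: joints at [-1.311, 0.124, 1.65, -0, 1.367, -0.083], TCP at [0.218, -0.612, 0.215] pointing down, gripper open.
Joint ranges: [-2.61, 2.61], [-1.02, 2.33], [0.03, 2.71], [-1.35, 4.49], [0.32, 2.68], [-2.91, 2.91]. Speed limits (rad/s): [2.57, 2.57, 3.14, 3.14, 3.14, 3.14].

## Interface

Orientations are given as a 3x3 rotation matrix whose columns are the frame's x, y, z axes.
In Python, from plant import bot, hand, kin, monitor, get_image, camera_params, ticket gives the robot as it stands. Calls block until the motion is done:
- bot.move_pose(position, orientation): joint-space move of the TCP to a pose.
- bot.move_linear(position, speed=0.15, rot=None): straight line of the TCP; rot=None keeps the orientation; speed is the mean speed in m/s.
- bot.goto_joints(angles): joint-space move.
- hand.set_gripper(opening, effort=None): finger opening in m; effort is the grip in N (None keeps the last); returns when the fingers have stopped.
- bot.sleep(seconds).
- kin.ik(position, orientation): joint angles nearest the present ones, or None.
- monitor.state(): the state.
- get_image(name): name is "side" or "top" or "wrist"; returns the picture (400x640x3 uint8, red, green, blue); there is no depth.
- camera_params(name): a dict with "fx", "fy", "cx", "cy" (pixels), "world_to_cam" (4x4, takes a point from world to camera coordinates). Camera axes: x right, y up, looking along -z (the intrinsics and any distortion apply to the point x, -y, -z); pixel columns grow to the right and rows downward; lengths in m; the calibration is good to about 2 mm. A picture is of the moment at which its call begins: read the wrist's pose just before it. camera_params takes no time and is no camera call; for the wrist camera it gives the pose at the moment of the call.
A pose or a line that the arm cannot do raises bot.PlanningError and nothing moves.
- ticket.close_job(): hands the job in; it is judged then, once.
The state is a dict: "time": time; "joint_positions": joint angles; "dq": joint speeds; "effort": joint torques, N m; "position": TCP position; "ee_rot": TCP orientation; "contact_force": force on the tool from outside, world axes, zero at the start; "ft_torque": the same for the moment, N m; "grip_width": finger opening in m; "finger_force": force on a finger pad.
Only numpy, scipy, OpenCV 4.12 (cv2) and the standard library are available. Lean on these libraries where they do the work, as an engineer would, in place of code of your own. Each camera call takes 0.05 s, during which the arm holds its last target. There are 200 camera calls.

## Task

Get the embossing press ready for the next piece: slide the die carrier, die end first, under the low press head until it is fully home against the back stop, and turn the peak-pressure knob on the gauge counter-clockwise so its red pointer is back at the zero stop pin. Either job may come first; let go of both and leave the box, the jar and the mallet where they are.

Things in the scene. Friction and masses are not known exactly. Their poses are not given: they have to be found in the camera images.
- press: Grey portal press, fixed. Origin on the bench under the centre of its head; x: the way the carrier goes in (mouth opens to -x), z up. Head 104 mm deep (x -52 to 52), 190 wide, 32 to 120 mm above the bench. Passage under it 126 mm wide (y -63 to 63) between solid cheeks. Behind it a blue pump block, 85 high, to x = 126, with a lever to y = 122. Gauge face up on the head's centre.
- back_stop (a point): Middle of the near face of the dark steel back stop that closes the passage, 17 mm above the bench, at press x = 52, y = 0. The carrier's front edge touches it when fully home.
- zero_pin (a point): Top of the brass zero stop pin on the white gauge face, 8 mm across, 9 mm high, at press x = -43, y = -7 mm. The gauge is a disc of radius 52 mm, its face 140 mm above the bench.
- carrier: Loose die carrier, 0.3 to 0.65 kg: pale wooden board 200 mm long (x), 110 wide (y), 14 thick, flat on the bench. Origin: centre of its underside. Brass die plate on its front (+x) half, x -10 to 90, 80 wide, top 22 mm above the bench; red handle block at the rear. Fully home, its origin is at x = -48, y = 0 +-8 mm in the press's frame, the handle 71 mm in front of the head.
- carrier_handle (a point): Point in the carrier's red handle block, at carrier x = -75, y = 0, 42 mm above the bench. The block is 20 mm along x, 50 mm along y, and rises from the board (14 mm) to 56 mm above the bench.
- peak_knob (a joint): Angle of the gauge's knob and red pointer, rad: 0 at the zero stop (a hard limit; the pointer then points to the press's -x, towards the mouth, its side against the brass pin), growing clockwise seen from above to 4.5. Reset it by turning counter-clockwise from above. Friction 0.06 N m; it stays where it is left.
- knob_grip (a point): Grip point of the black knob, on its axis above the press's origin, 176 mm above the bench. The knob is an upright bar 56 mm long, 14 wide, 148 to 190 mm above the bench, on a 48 mm disc (top at 150 mm); a thin red pointer sticks out below to 46 mm radius. The bar lies along its own x axis (at joint 0 the press's x); the pointer is on its -x side.
- card_box: Bystander: open cardboard box 150 x 220 x 55 mm, origin at the centre of its underside.
- dye_jar: Bystander: amber jar, 64 mm across, 85 mm high, origin at the centre of its underside.
- mallet: Bystander: mallet lying on the bench, about 210 mm long, 52 mm high, white head 80 mm wide at +x; origin on the bench under its middle.
Mind the look-alikes: they are no part of the job. What is shaped like the carrier but black or purple is not meant.

How it is judged:
At the end, for the whole second after the job is handed in: The pointer is within 0.08 rad of its zero stop; the carrier lies flat and still on the bench under the head, handle outside, its front edge within 8 mm of the back stop, within 14 mm of the passage's middle and 0.15 rad of square (value of joint peak_knob below 0.08 rad and x of carrier in the frame of press between -0.056 and -0.04 m and y of carrier in the frame of press between -0.014 and 0.014 m and angle between the x axis of carrier and the x axis of press, either way round below 0.15 rad and x of carrier_handle in the frame of press below -0.1 m and angle between carrier's own z axis and vertical below 0.05 rad and height (world z) of carrier below 0.006 m and linear speed of carrier below 0.01 m/s); the robot touches nothing.
It fails at once if the cardboard box is moved more than 30 mm (distance of card_box from where it was at the start of the episode above 0.03 m).
It fails at once if the jar is moved more than 30 mm (distance of dye_jar from where it was at the start of the episode above 0.03 m).
It fails at once if the mallet is moved more than 30 mm (distance of mallet from where it was at the start of the episode above 0.03 m).
It also fails if it takes over 67 s, if anything falls off the work surface, if the arm or the gripper's body presses on something with over 40 N, if the wrist force passes 120 N, or if a joint passes its speed limit or range.

## Working session

There is one attempt and no reset: what is moved stays moved. The work goes in short steps, each a Python script; the robot and the scene stay as the last script left them, time stands still between calls to the robot, and variables do not carry over. Pictures are saved under pics/ and viewed, at most 10 in all, crops included, and the job is handed in when it is done.

```bash
mkdir -p pics; ls; cat > h.py <<'E'
import numpy as np, cv2
from plant import bot, hand, kin, monitor, get_image, camera_params, ticket
def ray(c,u,v):
    W=c["world_to_cam"]; W=np.array(W); R=W[:3,:3]; t=W[:3,3]
    d=np.array([(u-c["cx"])/c["fx"],-(v-c["cy"])/c["fy"],-1.])
    return -R.T@t, R.T@d
def onz(c,u,v,z):
    o,d=ray(c,u,v); return o+d*(z-o[2])/d[2]
def proj(c,p):
    W=np.array(c["world_to_cam"]); q=W[:3,:3]@np.array(p)+W[:3,3]
    return c["cx"]+c["fx"]*q[0]/-q[2], c["cy"]-c["fy"]*q[1]/-q[2]
def Rd(a):  # tool down, closing axis y at yaw a
    y=np.array([np.cos(a),np.sin(a),0]); z=np.array([0,0,-1.]); return np.column_stack([np.cross(y,z),y,z])
E
python3 - <<'E'
from h import *
for n in("side","top"):
    im=get_image(n); cv2.imwrite(f"pics/{n}0.png",im[:,:,::-1])
    c=camera_params(n); print({k:(np.round(v,3).tolist() if k=="world_to_cam" else v) for k,v in c.items()}); print(ray(c,320,200))
s=monitor.state(); print(s["time"],s["ee_rot"])
E
```

```text
pics
{'fx': 427.6013825324428, 'fy': 427.6013825324428, 'cx': 321.7094988381346, 'cy': 201.7293728517582, 'world_to_cam': [[0.998, -0.061, 0.002, -0.512], [0.031, 0.527, 0.849, -0.128], [-0.053, -0.847, 0.528, -1.531], [0.0, 0.0, 0.0, 1.0]]}
(array([ 0.43288671, -1.26157152,  0.91834099]), array([ 0.04944622,  0.84982511, -0.52477109]))
{'fx': 520.3604536316732, 'fy': 520.3604536316732, 'cx': 308.4636918259129, 'cy': 192.12801032088458, 'world_to_cam': [[0.004, -1.0, 0.017, -0.007], [0.993, 0.006, 0.122, -0.564], [-0.122, 0.016, 0.992, -1.73], [0.0, 0.0, 0.0, 1.0]]}
(array([0.34898056, 0.02396198, 1.78542119]), array([ 0.10674262, -0.03842859, -0.99390624]))
0.1 [[ 9.41828615e-01  3.36093176e-01 -4.86168597e-04]
 [ 3.36093493e-01 -9.41826873e-01  1.81792804e-03]
 [ 1.53106558e-04 -1.87557475e-03 -9.99998229e-01]]
```

View pics/top0.png

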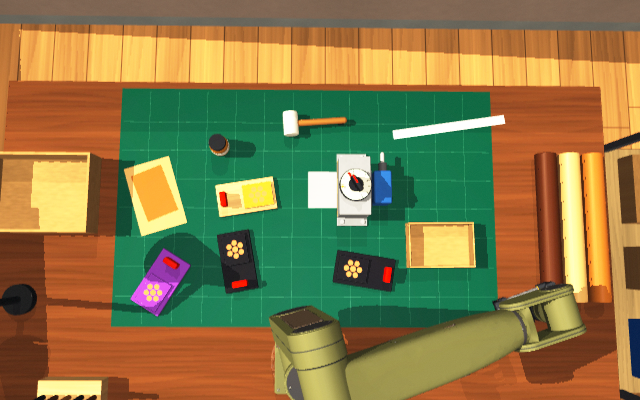

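View pics/side0.png

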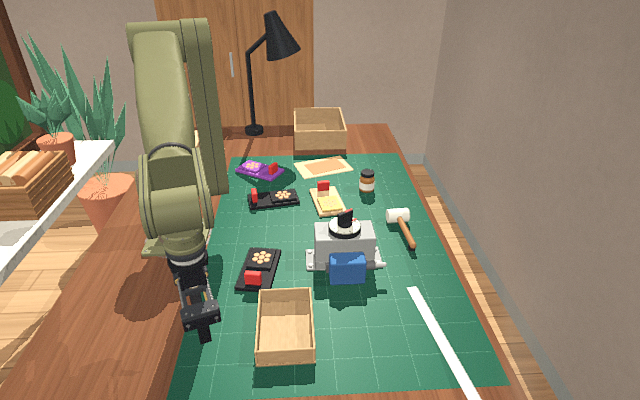

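The top view shows the real carrier candidates: pale board with brass plate and red handle at (247,196), black ones at (237,262) and (365,270), a purple one at (160,282), and a flat orange sheet at (155,195). I choose (247,196), the pale one. The press is at (355,185), gauge at (355,184), and its mouth faces image-left, which is world +y. The box is at (440,245), the jar at (219,145) and the mallet at (315,123). The side view agrees.

```bash
cat > m.py <<'E'
from h import *
def masks(im):
    hsv=cv2.cvtColor(im,cv2.COLOR_RGB2HSV); H,S,V=cv2.split(hsv)
    return H,S,V
def big(m,roi):
    z=np.zeros(m.shape,np.uint8); x0,y0,x1,y1=roi; z[y0:y1,x0:x1]=m[y0:y1,x0:x1]
    cs,_=cv2.findContours(z,cv2.RETR_EXTERNAL,cv2.CHAIN_APPROX_NONE)
    return max(cs,key=cv2.contourArea)
def rect(c,cnt,z):
    p=np.array([onz(c,u,v,z)[:2] for u,v in cnt[:,0].astype(float)],np.float32)*1000
    r=cv2.minAreaRect(p); return np.round(r[0],1),np.round(r[1],1),round(r[2],2)
E
python3 - <<'E'
from m import *
im=cv2.imread("pics/top0.png")[:,:,::-1].copy(); c=camera_params("top"); H,S,V=masks(im)
print("plate",rect(c,big(((H>22)&(H<35)&(S>130)).astype(np.uint8),(210,170,285,222)),.022))
print("board",rect(c,big(((H<35)&(V>120)).astype(np.uint8),(205,170,285,222)),.014))
print("handle",rect(c,big((((H<8)|(H>172))&(S>150)).astype(np.uint8),(210,170,285,222)),.056))
g=((S<60)&(V>90)).astype(np.uint8)
k=big(((S<40)&(V>205)).astype(np.uint8),(330,150,375,225)); 
p=np.array([onz(c,u,v,.14)[:2] for u,v in k[:,0].astype(float)],np.float32)*1000
print("gauge",cv2.minEnclosingCircle(p),cv2.fitEllipse(p))
print("head",rect(c,big(g,(336,140,372,226)),.12))
print("pump",rect(c,big(((H>100)&(H<125)&(S>120)).astype(np.uint8),(370,140,400,230)),.085))
a=cv2.resize(im[140:235,300:405],None,fx=6,fy=6,interpolation=cv2.INTER_CUBIC)
cv2.imwrite("pics/c1.png",a[:,:,::-1])
a=cv2.resize(im[165:225,205:290],None,fx=6,fy=6,interpolation=cv2.INTER_CUBIC); cv2.imwrite("pics/c2.png",a[:,:,::-1])
E
```

```text
plate (array([557. , 169.9]), array([81.2, 99.9]), 8.8)
board (array([550.8, 209.4]), array([112.7, 200.2]), 9.23)
handle (array([536.7, 280. ]), array([49.1, 22.1]), 9.44)
gauge ((607.8551635742188, -141.6808319091797), 80.31734466552734) ((611.2705688476562, -147.7881317138672), (101.9136962890625, 164.80291748046875), 96.69927978515625)
head (array([ 563.5, -149.7]), array([231.4, 113.4]), 0.41)
pump (array([ 574.5, -245.2]), array([ 63.1, 117.6]), 89.37)
```

View pics/c1.png

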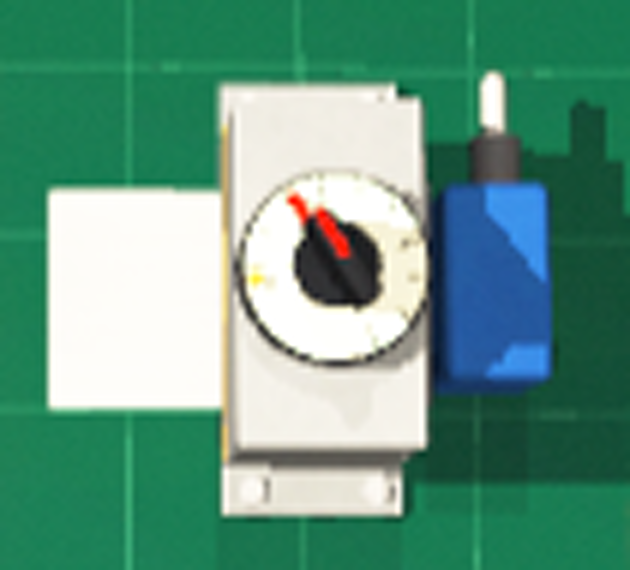

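View pics/c2.png

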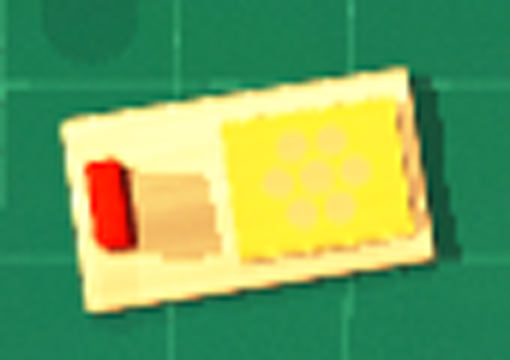

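The crop confirms the press with its gauge centre at crop (333,268) → pixel (355.1,184.2), the pin at crop (257,280) and the pointer tip at crop (295,198), so the knob is about 61° clockwise of zero. The second crop shows the pale board, brass plate and red handle. The rectangles measure 200×112, 100×81 and 49×22 mm, which match the given sizes. The carrier is at about (0.551,0.209) with yaw about -80.8°, pointing at the mouth. Next I take a closer wrist view of the press.

```bash
python3 - <<'E'
from m import *
c=camera_params("top")
G=onz(c,355.1,184.2,.14); P=onz(c,342.6,186.3,.149); T=onz(c,348.9,172.7,.145); print("gauge",G,"pin",P,"tip",T, np.linalg.norm(T-G))
for q in[(233,97),(230,450),(420,97),(428,450)]: print("head",onz(c,300+q[0]/6-.4,140+q[1]/6-.4,.12)[:2])
s=monitor.state()
bot.move_linear(s["position"]+np.array([0,0,.2]),speed=.3)
bot.move_pose([G[0]-.06,G[1],.42],Rd(np.pi/2-np.pi)); 
s=monitor.state(); print(s["time"],s["position"],s["joint_positions"])
im=get_image("wrist"); cc=camera_params("wrist"); np.save("w1.npy",np.array(cc["world_to_cam"])); cv2.imwrite("pics/w1.png",im[:,:,::-1]); print(ray(cc,320,200),proj(cc,G), cc["fx"])
E
```

```text
gauge [ 0.57712564 -0.15186789  0.14      ] pin [ 0.56889832 -0.11108557  0.149     ] tip [ 0.61340198 -0.1317518   0.145     ] 0.041780740235887674
head [ 0.67301257 -0.10030938]
head [ 0.48102411 -0.09809755]
head [ 0.67373625 -0.2020021 ]
head [ 0.48157477 -0.20428779]
2.8917 [ 0.51702598 -0.15254195  0.41979242] [-3.86370929e-01 -1.70102903e-01  1.60201007e+00 -2.29495248e-04
  1.70998530e+00  1.18534251e+00]
(array([ 0.59326816, -0.15260066,  0.58986719]), array([-0.27444183, -0.01552914, -0.96160651])) (np.float64(315.255990655948), np.float64(131.25237951662774)) 278.4145165962414
```

View pics/w1.png

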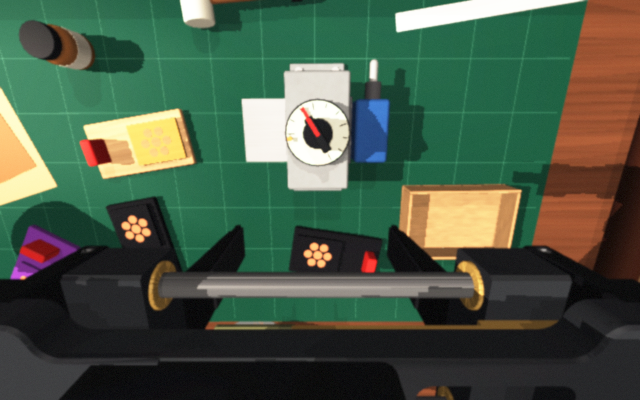

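The wrist view has the gauge centre at about (317.5,132.5) and the pointer tip at (305,110), which again gives about 60° clockwise. The gripper body is wide along its closing axis. Now I turn the knob.

```bash
python3 - <<'E'
from m import *
X,Y=.577,-.1525; d=np.radians
hand.set_gripper(.05,effort=25)
bot.move_pose([X,Y,.26],Rd(d(-61)))
bot.move_linear([X,Y,.159],speed=.12)
w=hand.set_gripper(0.0,effort=25)
s=monitor.state(); print(s["time"],s["grip_width"],s["contact_force"],s["ft_torque"],s["position"])
for a in(-40,-20,-5,0,4):
    bot.move_pose([X,Y,.159],Rd(d(a))); s=monitor.state(); R=s["ee_rot"]
    print(a,np.degrees(np.arctan2(R[1,1],R[0,1])),np.round(s["contact_force"],1),np.round(s["ft_torque"],2),s["time"],s["grip_width"])
E
```

```text
6.2333 0.014004020464424746 [ 1.33905125 -6.22158815 -1.70369212] [-0.83063005 -0.30886465  0.02072936] [ 0.57741591 -0.15373166  0.15913778]
-40 -40.14072937079972 [-1.2 -3.9  0.8] [-0.56  0.16  0.02] 6.675 0.014013657602483463
-20 -20.238994668599137 [-4.6 -0.9  3.5] [-0.4   0.83  0.03] 7.1 0.014238078417095557
-5 -5.233427266655457 [-7.3 -1.3  5.4] [-0.34  1.18  0.07] 7.4583 0.013775256736755667
0 -0.2391001569045496 [-7.8 -1.1  5.9] [-0.32  1.35  0.03] 7.7083 0.013854157596605365
4 3.643312760907848 [-8.8 -0.1  5.4] [-0.12  1.36 -0.62] 7.9583 0.014448049304967452
```

The moment jumped to 0.6 N m at the end of the turn, so the knob is on its stop. I release, rise and go to the carrier.

```bash
python3 - <<'E'
from m import *
d=np.radians
print(monitor.state()["position"])
hand.set_gripper(.05)
s=monitor.state(); print(s["position"])
bot.move_linear([s["position"][0],s["position"][1],.30],speed=.2)
# move aside to above the carrier handle, closing along carrier y
yaw=d(-80.8); ax=np.array([np.cos(yaw),np.sin(yaw)])
hp=np.array([.551,.2095])-.075*ax; print("handle",hp)
hand.set_gripper(.09,effort=30)
bot.move_pose([*hp,.25],Rd(yaw+np.pi/2))
s=monitor.state(); print(s["time"],s["joint_positions"][5])
im=get_image("top"); cv2.imwrite("pics/t2.png",cv2.resize(im[140:235,200:405],None,fx=3.9,fy=3.9,interpolation=cv2.INTER_CUBIC)[:,:,::-1])
E
```

```text
[ 0.57521267 -0.15198263  0.15911628]
[ 0.5770187  -0.15250266  0.15897929]
handle [0.53900891 0.28353522]
12.075 0.23537633063621557
```

View pics/t2.png

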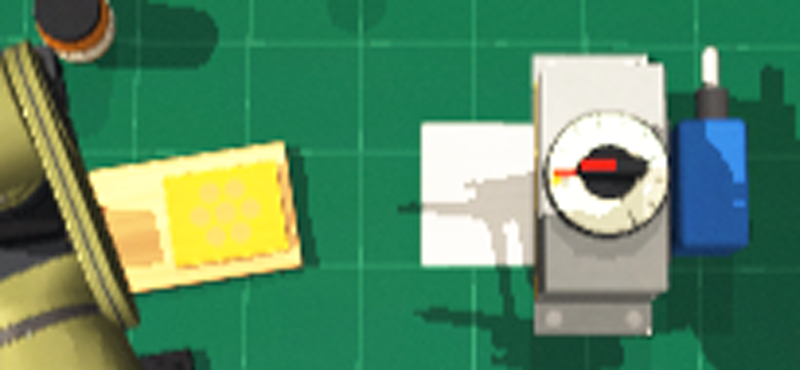

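The pointer tip at (558,174) now lies beside the pin, horizontal and pointing at the mouth, so the knob is at zero. Now I grip the carrier and slide it in.

```bash
python3 - <<'E'
from m import *
yaw=np.radians(-80.8); hp=[.539,.2825]
bot.move_linear([*hp,.024],speed=.15)
hand.set_gripper(0.0,effort=30)
s=monitor.state(); print(s["time"],s["grip_width"],np.round(s["contact_force"],1),s["position"])
bot.move_linear([.5755,.13,.024],speed=.12,rot=Rd(0))
s=monitor.state(); print(s["time"],np.round(s["contact_force"],1),s["position"])
im=get_image("top"); cv2.imwrite("pics/t3.png",im[:,:,::-1])
c=camera_params("top");H,S,V=masks(im)
print("plate",rect(c,big(((H>22)&(H<35)&(S>130)).astype(np.uint8),(210,160,335,222)),.022))
E
```

```text
14.5083 0.05012556707551634 [-3.5  0.2  2.9] [0.53831365 0.28251049 0.02395353]
15.9667 [-0.1 -3.   1.6] [0.57545519 0.12970404 0.02400987]
plate (array([570.6,  39.5]), array([51.6, 10.3]), 0.41)
```

```bash
python3 - <<'E'
import cv2
im=cv2.imread("pics/t3.png"); cv2.imwrite("pics/t3c.png",cv2.resize(im[140:235,220:405],None,fx=4,fy=4,interpolation=cv2.INTER_CUBIC))
E
```

```text
(no output)
```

View pics/t3c.png

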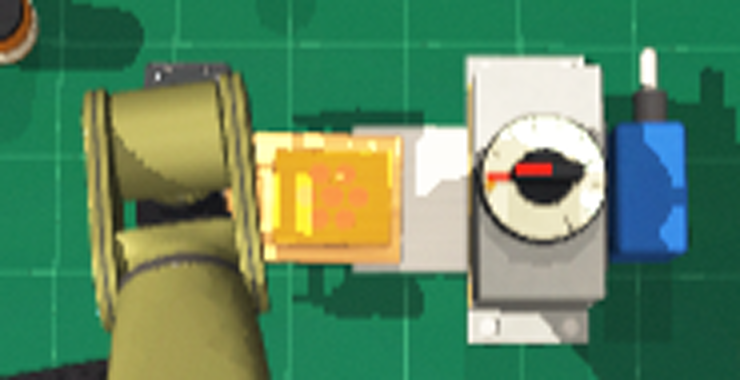

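The carrier is held square: its front edge is at crop x=400, rows 137–263, centred on the white pad at rows 127–270, which leads into the mouth. I slide in with force checks.

```bash
python3 - <<'E'
from m import *
c=camera_params("top"); print("front mid",onz(c,319.6,189.6,.014)[:2])
f0=None
ys=list(np.arange(.11,-.015,-.02))+list(np.arange(-.014,-.042,-.002))
for y in ys:
    bot.move_linear([.5755,y,.024],speed=.08); s=monitor.state(); f=s["contact_force"]
    print(round(y,3),np.round(s["position"],4),np.round(f,1),round(s["time"],1))
    if f[1]>18 or abs(f[0])>20: print("STOP");break
E
```

```text
front mid [ 0.57512674 -0.04311271]
0.11 [0.5755 0.1088 0.024 ] [ 1.4 -2.9  1.3] 16.4
0.09 [0.5755 0.0887 0.024 ] [ 0.6 -2.4  1.9] 16.8
0.07 [0.5755 0.0688 0.024 ] [ 0.1 -1.9  1.8] 17.2
0.05 [0.5755 0.0487 0.024 ] [-0.8 -3.   0.9] 17.6
0.03 [0.5755 0.0289 0.024 ] [ 0.2 -4.4  2. ] 18.0
0.01 [0.5755 0.009  0.024 ] [-0.2 -3.6  2.2] 18.4
-0.01 [ 0.5755 -0.0109  0.024 ] [-0.4 -3.1  1.4] 18.8
-0.014 [ 0.5755 -0.014   0.024 ] [ 0.7 -0.2  2.5] 19.1
-0.016 [ 0.5755 -0.0156  0.024 ] [0.2 4.  2.4] 19.3
-0.018 [ 0.5755 -0.0179  0.024 ] [0.2 2.9 2.5] 19.6
-0.02 [ 0.5755 -0.0202  0.024 ] [-0.5  2.7  3.3] 19.8
-0.022 [ 0.5755 -0.0222  0.024 ] [0.6 1.9 2.7] 20.1
-0.024 [ 0.5755 -0.0242  0.024 ] [-0.1  3.1  3.8] 20.3
-0.026 [ 0.5755 -0.0262  0.024 ] [-0.1  2.3  3.3] 20.6
-0.028 [ 0.5755 -0.0282  0.024 ] [0.8 3.  3.1] 20.8
-0.03 [ 0.5754 -0.0295  0.024 ] [-0.9  5.   3.1] 21.1
-0.032 [ 0.575  -0.0298  0.024 ] [-2.4 11.   5.3] 21.3
-0.034 [ 0.5745 -0.0304  0.0239] [-4.4 16.3  8.1] 21.6
-0.036 [ 0.5741 -0.0312  0.0239] [-6.2 19.4  8.2] 21.8
STOP
```

There was hard contact at handle y ≈ -0.030, where -0.030 was expected. I back off to zero force, release, rise and check.

```bash
python3 - <<'E'
from m import *
bot.move_linear([.5755,-.031,.024],speed=.05)
hand.set_gripper(.085)
s=monitor.state(); p=s["position"]; print(np.round(s["contact_force"],1))
bot.move_linear([p[0],p[1],.26],speed=.15)
bot.move_pose([.40,.25,.40],Rd(0))
c=camera_params("top"); im=get_image("top"); H,S,V=masks(im); print(monitor.state()["time"])
print("handle",rect(c,big((((H<8)|(H>172))&(S>150)).astype(np.uint8),(290,160,335,215)),.056))
a=cv2.resize(im[130:235,260:405],None,fx=5.2,fy=5.2,interpolation=cv2.INTER_CUBIC); cv2.imwrite("pics/t4.png",a[:,:,::-1])
cv2.imwrite("pics/s4.png",cv2.resize(get_image("side")[150:300,260:460],None,fx=4,fy=4)[:,:,::-1])
E
```

```text
[-1.   0.2 -0.7]
25.975
handle (array([575.1, -27.8]), array([47.4, 16.8]), 0.16)
```

View pics/t4.png

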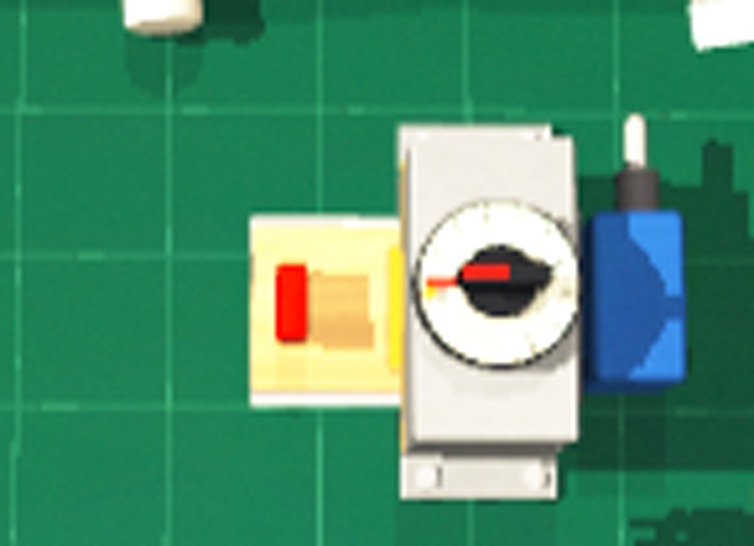

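The board sits under the head and square. The handle at (291,303) measures (0.575,-0.028), about -0.124 in press x against -0.123 expected. The pointer tip at (428,283) lies at the pin. Handing in.

```bash
python3 -c "
from plant import ticket
print(ticket.close_job())"
```

```text
the job is handed in; nothing more can be done
None
```

I handed the job in at about 26 s: the die carrier is home against the back stop (measured within about 2 mm), the knob's pointer is at the zero pin, and the arm is clear of both. The hand-in returned no verdict, and I didn't measure the box, jar or mallet again, though no move was aimed near them.

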